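# Dock the cell carrier in its locating notches and close the keeper

## Task

With a fingertip, push the white carrier board with the glass cell on it along its rails towards the keeper end until it drops into the locating notches and its top lies flush with the side rails. Then push the keeper's upright pin so that its bar swings fully round, square across the front end of the board. Do not grip or lift anything, do not touch the cell, and leave the other things on the bench where they are.

Things in the scene. Friction and masses are not known exactly. Their poses are not given: they have to be found in the camera images.
- dock: Aluminium dock fixed to the bench, placed anew each episode. Base 180 x 410 x 12 mm; origin on the bench surface, z up, +y along the rails, the way to push, x across. Side rails 114 mm apart inside, 8 mm thick, tops 38 mm high, y -210 to +170 mm. Four steel runners, tops 26 mm high; for x within 25 mm of the middle only the 12 mm base lies below. Rear (-y) end open, end stop at the front.
- dock_seat (a point): Where the board's origin is when it has dropped in: dock x 0, y +50 mm, 19 mm above the bench. The runners have square notches 7 mm deep, 21 mm long, for the board's four feet (16 mm long), which all drop at once, with 2.5 mm play each way along y.
- board: White plastic board, 110 mm wide (x), 160 mm long (y), about 0.4 kg, loose on the runners, axes parallel to the dock's. Origin mid-board at the soles of its feet: 26 mm above the bench while riding, 19 mm once dropped (top then flush with the side rails, 38 mm). Plate 9 to 19 mm above the origin. Starts 90 to 150 mm short of the notches.
- board_lip (a point): Middle of the flat rear face to push on: board y -80 mm, 26.5 mm above the board's origin. It is the face of an upright lip 70 mm wide, 10 mm thick, 19 to 34 mm above the origin, flush with the plate's rear edge below it.
- cell: Glass cell: beaker 60 mm across with a 65 mm white lid, 87 mm tall over its electrode pins, loose, about 0.2 kg, standing mid-board between four 7 mm pegs and riding along. Origin at the centre of its underside.
- keeper (a joint): Angle of the keeper, a flat steel bar 14 mm wide, 8 mm thick, underside 40.5 mm above the bench: it passes over the board only once that has dropped. 0: bar points to dock +y (open); grows counter-clockwise seen from above to its stop at 1.57: bar points to dock -x, across the board's front end. Starts between 0 and 0.4. Light friction, about 1 N at its pin, stays where left.
- keeper_pivot (a point): Axis of the keeper, on its post beside the rails at dock x +76, y +117 mm; this point is at the bar's top, 48.5 mm above the bench.
- keeper_pin (a point): Upright pin on the keeper's bar, 12 mm thick, 55 mm from the pivot; this point is half-way up, 65.5 mm above the bench; the pin spans 48.5 to 82.5 mm above the bench.
- electrode_a: spare electrode, white rod 12 mm thick, 70 mm long with a brass cross-pin, lying on the bench; bystander, origin under the rod's middle
- electrode_b: second spare electrode like the first; bystander, origin under the rod's middle
- jar: small closed jar, 44 mm across, 50 mm tall; bystander, origin at the centre of its underside
- spare_collar: white ring 64 mm across, 14 mm high, lying flat; bystander, origin at the centre of its underside
- flask: amber bottle, 66 mm across, 150 mm tall; bystander, origin at the centre of its underside
- beaker: empty glass beaker, 70 mm across, 80 mm tall; bystander, origin at the centre of its underside
- driver: screwdriver, 170 mm long, lying on the bench; bystander
Not all that is in view belongs to the job. Leave any brown or purple look-alike of the board alone.

How it is judged (in metres and radians):
On the way, in this order (a step that is already met when the one before it is completed fails the run):
1. the board has dropped into the notches while the keeper is still open (y of board in the frame of dock between 0.045 and 0.055 m and z of board in the frame of dock below 0.0215 m and angle between the z axis of board and the z axis of dock, either way round below 0.03 rad and value of joint keeper below 0.8 rad), for 0.2 s.
2. the keeper is swung across the board (value of joint keeper above 1.35 rad), for 0.2 s.
At the end, for the whole second after the job is handed in: Board origin within 5 mm of y = 50 mm in the dock frame, under 21.5 mm above the bench, parallel to the dock within 0.03 rad, at rest; keeper above 1.35 rad; cell upright within 0.1 rad, standing on the board within 12 mm of its middle (y of board in the frame of dock between 0.045 and 0.055 m and z of board in the frame of dock below 0.0215 m and angle between the z axis of board and the z axis of dock, either way round below 0.03 rad and value of joint keeper above 1.35 rad and linear speed of board below 0.01 m/s and angle between cell's own z axis and vertical below 0.1 rad and z of cell in the frame of board between 0.015 and 0.024 m and horizontal distance between cell and board below 0.012 m); the robot touches nothing.
It fails at once if the board is lifted or tipped up (z of board in the frame of dock above 0.034 m or angle between board's own z axis and vertical above 0.15 rad).
It fails at once if the cell is touched by the robot (contact force between any of the fingers, the arm and cell above 0.5 N).
It fails at once if the cell is lifted or tipped (z of cell in the frame of board above 0.034 m or angle between cell's own z axis and vertical above 0.3 rad).
It fails at once if a bystander is moved by more than 20 mm (distance of any of electrode_a, electrode_b, jar, spare_collar, flask, beaker, driver from where it was at the start of the episode above 0.02 m).
It also fails if it takes over 54 s, if anything falls off the work surface, if the arm or the gripper's body presses on something with over 40 N, if the wrist force passes 120 N, or if a joint passes its speed limit or range.

## Robot

A 6-joint arm with a two-finger parallel gripper is mounted at the origin on the work surface. World frame = base frame: x ahead of the robot, y to its left, z up, the work surface at z = 0. Lengths are in mm, angles in rad, forces in N, time in s.
With the tool pointing down it reaches from about 225 to 875 mm from the base axis. Payload 3.4 kg.
Tool frame: the origin (TCP) lies on the centre line of the jaws, within the pads' length; the fingertips stand 17 mm ahead of it and the grasp point (between the pads) lies 2 mm behind it; y points along the fingers, z is the direction in which the jaws open and shut, and the axes are right-handed (so a half turn about y gives the same grasp; the last joint's range is limited). The gripper opens to 85 mm and grips with 20 to 120 N. Pads are 22 mm wide; open, the fingers measure 114 mm over their backs; the gripper's body (76 mm by 85 mm) begins 54 mm behind the grasp point. The pads swing forward as they close: fully open they stand 13 mm farther back than shut.
Start: joints at [-1.375, 0.276, 1.505, -0, 1.361, -0.121], TCP at [179.128, -546.422, 224.828] pointing down, gripper open.
Joint ranges: [-2.89, 2.89], [-0.75, 2.08], [0.22, 2.7], [-1.18, 4.32], [0.11, 2.71], [-2.7, 2.7]. Speed limits (rad/s): [2.57, 2.57, 3.14, 3.14, 3.14, 3.14].

## Interface

Orientations are given as a rotation vector (axis times angle).
In Python, from cell import env gives the robot as it stands.
- The arm moves only by the shell command python3 -m handwheel 'ROWS' [OPENING]. ROWS is JSON, a list of rows, each a list of 2 entries, a list of its own where there are three numbers: the shift along the world's x, y, z in m, then the turn, a rotation vector about the world's x, y, z in degrees. A call has exactly 10 rows; each row is the pose to reach, as a shift and turn from the pose commanded when the call began; what a row does not reach only later rows make up. A row lasts 1/12 s, in which the tool goes at most 41.7 mm and 7.16 degrees, less where a joint would pass 70% of its speed; a pose out of reach is approached as far as the arm can. A call with a gripper value outside its range is refused whole. OPENING is the finger opening in m, from 0 to 0.0854, set as the call begins (- or left out, the last holds). The fingers move at their own pace and stop on an object; the grip force is fixed at half the most. Time passes only in rows, so rows that repeat a pose let the fingers close, or fill a call up. It gives the time, the measured TCP pose, the force and the opening at its end, in the units of the state.
- env.read_state(): the state, without advancing time (a new reading comes with each control period).
- env.capture(name): name is "side" or "top" or "wrist"; returns a dict with "frame" (420x560x3 uint8, red, green, blue), "depth" (420x560 float32, mm along the optical axis (not along the pixel's ray), 0 where there is no reading), "fx", "fy", "cx", "cy" (pixels), "position" and "orientation" of the camera in the world; the wrist camera has in their place "tool_from_camera" (4x4, takes a point from camera to tool coordinates, whose origin is the TCP and whose axes are the tool frame's). Camera axes: x right, y up, looking along -z (the intrinsics and any distortion apply to the point x, -y, -z); pixel columns grow to the right and rows downward; lengths in mm; the calibration is good to about 2 mm. The wrist camera is an equidistant fisheye: a pixel r from the principal point sees the ray r / f radians off the axis. A picture is of the moment at which its call begins: read the wrist's pose just before it.
- env.close_job(): hands the job in, once; it reports no verdict.
Trained networks look in a picture, given as the dict that the camera call returned (one of the last four; its "shot" number tells which), for a name from the list of things; names that differ only in an ending like _2 or _b are one class to them, and where a whole thing is asked for, a point or a joint stands for the part that bears it (a point fixed in the world has none). Each returns a list of dicts, best first, with "p" (0 to 1); they miss things now and then, are a little off and sometimes report something else, mostly with a low value. They report only what shows in the picture. A call takes as long as a camera call. They do not tell look-alikes from the thing itself.
- env.look_for(label, picture): "point" ([x, y, z] in mm, in the coordinates of the camera as it stood for that picture, good to about 4 mm: the middle of the surface that is visible of it).
- env.place_of(label, picture): "point" ([x, y, z] in mm, in the coordinates of the camera as it stood for that picture, good to about 4 mm: a listed point, or the origin of a listed thing).
The state is a dict: "t": time; "q": joint angles; "joint_velocities": joint speeds; "effort": joint torques, N m; "ee_pos": TCP position; "tcp_rot": TCP orientation; "contact_force": force on the tool from outside, world axes, zero at the start; "torque": the same for the moment, N m; "grip_width": opening from 0.0 (shut) to 1.0 (fully open).
Only numpy, scipy, OpenCV 4.12 (cv2) and the standard library are available. Lean on these libraries where they do the work, as an engineer would, in place of code of your own. Each camera call takes 0.05 s, during which the arm holds its last target. There are 200 camera calls.

## Working session

There is one attempt and no reset: what is moved stays moved. The work goes in short steps, Python scripts to look and compute and a shell command to move; the robot and the scene stay as the last step left them, time stands still between calls to the robot, and variables do not carry over. Pictures are saved under pics/ and viewed, about 8 in all and at most 12, crops included, and the job is handed in when it is done.

```bash
mkdir -p pics; cat > h.py <<'E'
import numpy as np,cv2
from scipy.spatial.transform import Rotation as R
from cell import env
def c2w(pic,p):
    o=np.array(pic["orientation"],float)
    M=o if o.shape==(3,3) else R.from_rotvec(o).as_matrix()
    return M@np.array(p)+np.array(pic["position"])
def px2w(pic,u,v,z=None):
    # pinhole; intersect height z or use depth
    d=np.array([(u-pic["cx"])/pic["fx"],-(v-pic["cy"])/pic["fy"],-1.])
    if z is None: return c2w(pic,d*pic["depth"][int(v),int(u)])
    o=c2w(pic,[0,0,0]); w=c2w(pic,d)-o
    return o+w*(z-o[2])/w[2]
def save(pic,n,box=None,s=1):
    f=pic["frame"]
    if box: f=f[box[1]:box[3],box[0]:box[2]]
    cv2.imwrite("pics/"+n,cv2.resize(f[:,:,::-1],None,fx=s,fy=s,interpolation=cv2.INTER_CUBIC))
E
python3 - <<'E'
from h import *
for n in("top","side"):
    p=env.capture(n); save(p,n+"1.png",s=1.4)
    print(n,p["position"],p["orientation"],p["fx"],[k for k in p])
    for l in["dock","dock_seat","board","board_lip","cell","keeper","keeper_pivot","keeper_pin","flask","beaker","jar","spare_collar","driver","electrode_a"]:
        try:
            print(l,[(c2w(p,d["point"]).round().tolist(),round(d["p"],2)) for d in env.place_of(l,p)[:3]])
        except Exception as e: print(l,e)
print(env.read_state())
E
```

```text
top [ 295.09272509   23.64759895 1130.99405911] [ 0.09522304 -0.12762744 -1.55681443] 428.6756369745481 ['frame', 'depth', 'fx', 'fy', 'cx', 'cy', 'position', 'orientation', 'shot']
dock [([481.0, 9.0, -2.0], 0.72)]
dock_seat [([484.0, 56.0, 18.0], 0.97)]
board [([492.0, -49.0, 31.0], 0.8), ([239.0, -388.0, -1.0], 0.79), ([235.0, 243.0, -0.0], 0.77)]
board_lip [([263.0, 171.0, 25.0], 0.96)]
cell [([492.0, -50.0, 43.0], 0.74), ([550.0, 133.0, 49.0], 0.6)]
keeper it knows: beaker, board, board_lip, cell, dock, dock_seat, driver, electrode, flask, jar, keeper_pin, keeper_pivot, spare_collar
keeper_pivot [([549.0, 131.0, 47.0], 0.91)]
keeper_pin [([540.0, 193.0, 63.0], 0.56)]
flask [([579.0, 482.0, 0.0], 0.88), ([393.0, 481.0, -1.0], 0.67), ([503.0, -127.0, 56.0], 0.26)]
beaker [([392.0, 482.0, 1.0], 0.98), ([495.0, -52.0, 43.0], 0.26)]
jar [([635.0, -126.0, -6.0], 0.85)]
spare_collar [([610.0, 30.0, 1.0], 0.74)]
driver [([516.0, -464.0, 1.0], 0.94)]
electrode_a [([448.0, 246.0, -0.0], 0.67), ([611.0, 122.0, -1.0], 0.5)]
side [ 230.030799   -963.01133333  806.74764499] [ 0.94166991 -0.11
[... 897 characters left out ...]
, -4.0], 0.61), ([450.0, 247.0, 1.0], 0.44)]
{'t': 1.4, 'q': array([-1.37497895e+00,  2.75908159e-01,  1.50489476e+00,  6.44784928e-06,
        1.36069332e+00, -1.21006825e-01]), 'joint_velocities': array([-0.00157032, -0.00238547, -0.00175189,  0.00016348,  0.00024743,
        0.00065271]), 'effort': array([-1.55039768e-03, -4.16656995e+01, -2.46097684e+01, -4.71502408e-04,
        1.30047588e-04,  2.55185014e-06]), 'ee_pos': array([ 179.14262319, -546.42328961,  224.82544732]), 'tcp_rot': array([-0.32752804,  2.05021922, -2.05041878]), 'contact_force': array([ 0.29564746, -0.80153054,  0.92718193]), 'torque': array([ 0.00403449,  0.01936159, -0.00736981]), 'grip_width': 0.9981988898228901}
```

View pics/top1.png

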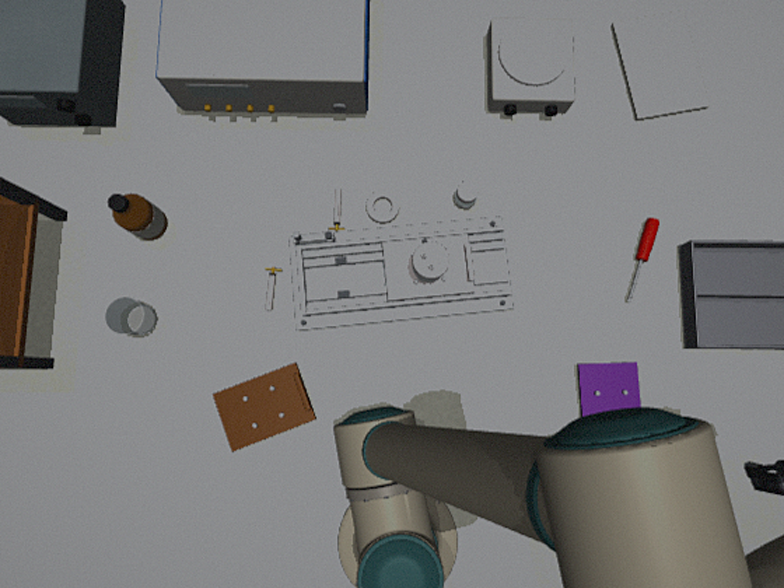

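View pics/side1.png

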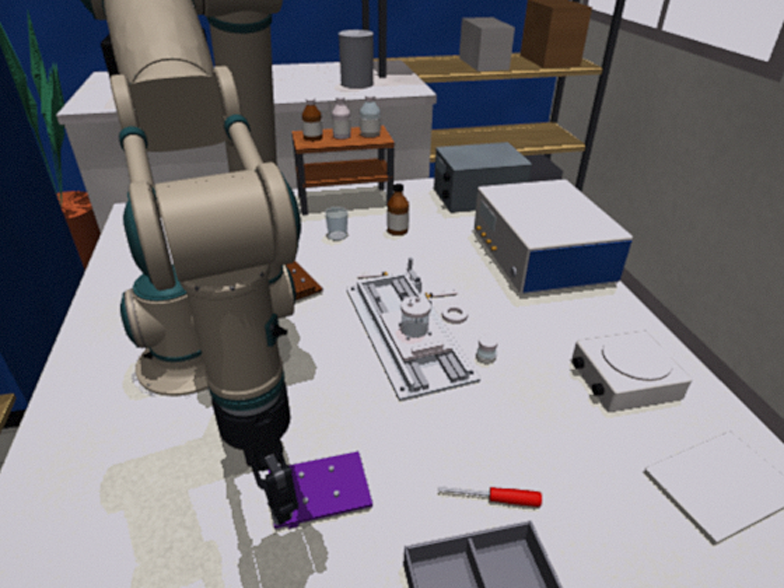

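```bash
cat > fit.py <<'E'
from h import *
from scipy.optimize import least_squares
p=env.capture("top");s=env.capture("side")
loc={"dock_seat":[0,50,19],"keeper_pivot":[76,117,48.5],"dock":[0,0,0]}
obs=[]
for pic in(p,s):
    for l,c in loc.items():
        for d in env.place_of(l,pic)[:1]: obs.append((c,c2w(pic,d["point"])))
    for l in("board_lip","board","cell"):
        for d in env.place_of(l,pic):
            w=c2w(pic,d["point"])
            if w[0]>470 and abs(w[0]-495)<25: obs.append(([0,None,None],w)); print(l,w.round())
    for d in env.place_of("keeper_pin",pic)[:1]: print("pin",c2w(pic,d["point"]).round(1),d["p"])
def f(x):
    c,sn=np.cos(x[2]),np.sin(x[2]);r=[]
    for l,w in obs:
        dx,dy=w[0]-x[0],w[1]-x[1]
        lx,ly=c*dx+sn*dy,-sn*dx+c*dy
        r.append(lx-l[0])
        if l[1] is not None:r.append(ly-l[1])
    return r
a=least_squares(f,[485,10,.1],loss="soft_l1",f_scale=3);print("dock fit",a.x,np.round(a.fun,1))
cs=[(291,237),(297,330),(514,308),(502,217)]
P=[px2w(p,u/1.4,v/1.4,12) for u,v in cs];print(np.round(P))
save(p,"topcrop.png",(190,140,385,245),4)
st=env.read_state();print(R.from_rotvec(st["tcp_rot"]).as_matrix().round(3))
E
python3 fit.py
```

```text
board_lip [ 500. -129.   53.]
board [492. -50.  28.]
cell [491. -52.  44.]
pin [540.6 190.3  62.3] 0.67
board_lip [ 503. -126.   52.]
board [489. -52.  27.]
board [484.  16.  -1.]
cell [493. -50.  41.]
cell [490. -51.  25.]
pin [538.6 194.1  68. ] 0.51
dock fit [4.85065006e+02 1.07542943e+01 1.01547648e-01] [ 3.9 -0.6  0.5 -1.9 -2.2 -2.2  0.8  0.6 -0.9  0.5  2.1  0.2  0.7 -2.7
  1.8  4.3 -2.7 -0.6  1.2 -1.3]
[[ 551.  207.   12.]
 [ 374.  189.   12.]
 [ 420. -216.   12.]
 [ 596. -196.   12.]]
[[-0.95  -0.     0.311]
 [-0.311 -0.    -0.95 ]
 [ 0.    -1.     0.   ]]
```

View pics/topcrop.png

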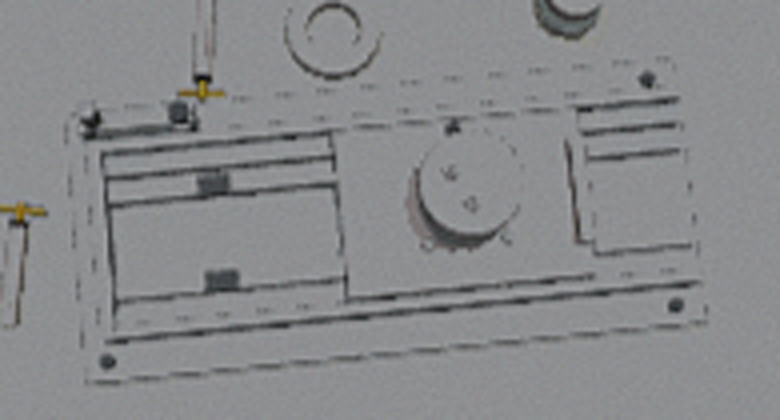

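```bash
python3 -m handwheel '[[[0.028,0.028,0],[0,0,7]],[[0.056,0.056,0],[0,0,14]],[[0.084,0.084,0],[0,0,21]],[[0.112,0.112,0],[0,0,28]],[[0.14,0.14,0],[0,0,35]],[[0.168,0.168,0],[0,0,42]],[[0.196,0.196,0],[0,0,49]],[[0.224,0.224,0],[0,0,56]],[[0.252,0.252,0],[0,0,63]],[[0.28,0.28,0],[0,0,70]]]' 0; python3 -c "
from h import *
s=env.read_state();print(s['ee_pos'],R.from_rotvec(s['tcp_rot']).as_matrix().round(3),s['grip_width'])"
```

```text
t: 3.03
ee_pos: [460.2, -264.8, 225.1]
tcp_rot: [-1.197, 1.228, -1.229]
contact_force: [0.3, -0.9, 0.5]
grip_width: -0.0
[ 460.24894672 -264.836409    225.10060115] [[-0.026  0.001  1.   ]
 [-1.    -0.    -0.026]
 [ 0.    -1.     0.001]] -0.00013732455729807986
```

```bash
python3 -m handwheel '[[[0.012,0.02,-0.016],[4,0.2,2]],[[0.024,0.04,-0.032],[8,0.3,4]],[[0.036,0.06,-0.048],[12,0.5,6]],[[0.047,0.078,-0.065],[15,0.6,7.6]],[[0.047,0.078,-0.065],[15,0.6,7.6]],[[0.047,0.078,-0.065],[15,0.6,7.6]],[[0.047,0.078,-0.065],[15,0.6,7.6]],[[0.047,0.078,-0.065],[15,0.6,7.6]],[[0.047,0.078,-0.065],[15,0.6,7.6]],[[0.047,0.078,-0.065],[15,0.6,7.6]]]'; python3 - <<'E'
from h import *
s=env.read_state();print(s['ee_pos'],R.from_rotvec(s['tcp_rot']).as_matrix().round(3))
p=env.capture("side"); w=env.capture("wrist")
M=R.from_rotvec(s['tcp_rot']).as_matrix()
for l in("board_lip","cell","keeper_pin","keeper_pivot","dock_seat"):
    for d in env.place_of(l,w)[:2]:
        q=np.array(w["tool_from_camera"])@np.r_[d["point"],1]
        print("W",l,(M@q[:3]+s['ee_pos']).round(1),d["p"])
    for d in env.place_of(l,p)[:2]: print("S",l,c2w(p,d["point"]).round(1),d["p"])
a=np.hstack([p["frame"][150:350,180:400],np.zeros((200,4,3),np.uint8)])
b=cv2.resize(a,None,fx=2,fy=2); c=cv2.resize(w["frame"],(0,0),fx=400/420,fy=400/420)
cv2.imwrite("pics/sw.png",cv2.resize(np.hstack([b,c])[:,:,::-1],None,fx=.8,fy=.8))
E
```

```text
t: 3.87
ee_pos: [506.1, -189.0, 161.0]
tcp_rot: [-1.071, 1.257, -0.94]
contact_force: [-0.6, 0.4, -0.1]
grip_width: 0.004
[ 506.11334478 -188.98971405  160.99104679] [[ 0.097 -0.026  0.995]
 [-0.962  0.256  0.101]
 [-0.257 -0.966  0.   ]]
S board_lip [261.6 176.7  25.1] 0.9
S board_lip [ 160.9 -397.5   29.1] 0.82
W cell [491.4 -49.2  42.6] 0.98
S cell [490.4 -53.1  38.9] 0.7
S keeper_pin [537.3 192.   70.8] 0.55
S keeper_pivot [545.7 134.6  51.1] 0.71
W dock_seat [479.3  57.9  23.6] 0.97
S dock_seat [536.8 193.2  67.1] 0.73
S dock_seat [480.7  59.5  16.3] 0.61
```

View pics/sw.png

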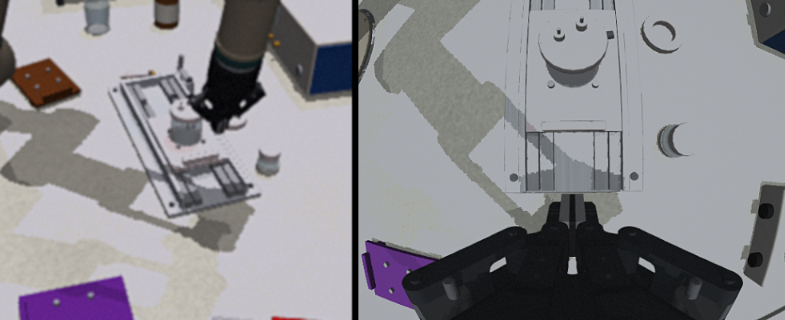

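```bash
python3 - <<'E'
from h import *
w=env.capture("wrist");D=w["depth"];f=w["fx"]
v,u=np.mgrid[0:420,0:560];x=(u-w["cx"])/f;y=(v-w["cy"])/w["fy"];r=np.hypot(x,y)+1e-9
ray=np.stack([np.sin(r)*x/r,-np.sin(r)*y/r,-np.cos(r)],-1)
P=ray/(-ray[...,2:])*D[...,None]
T=np.array(w["tool_from_camera"]);Q=P@T[:3,:3].T+T[:3,3]
m=(D>0)&(abs(Q[...,2])<25)&(abs(Q[...,0])<20)&(Q[...,1]<45)
q=Q[m];print(len(q),np.percentile(q,[0.5,2,50,98,99.5],axis=0).round(1));
k=q[:,1]>np.percentile(q[:,1],95);print(q[k].min(0),q[k].max(0))
E
```

```text
22784 [[ -19.9 -109.9  -24.7]
 [ -19.6 -109.   -23.7]
 [ -12.3  -87.3   -0.3]
 [   2.8  -19.9   23.8]
 [   8.1  -13.8   24.7]]
[-11.57728513 -30.51093435 -14.75986261] [-5.7174241  -8.62136509 12.71867402]
```

```bash
python3 -m handwheel '[[[0,-0.003,-0.03],[0,0,0]],[[0,-0.003,-0.06],[0,0,0]],[[0,-0.003,-0.08],[0,0,0]],[[0,-0.003,-0.09],[0,0,0]],[[0,-0.003,-0.096],[0,0,0]],[[0,-0.003,-0.096],[0,0,0]],[[0,-0.003,-0.096],[0,0,0]],[[0,-0.003,-0.096],[0,0,0]],[[0,-0.003,-0.096],[0,0,0]],[[0,-0.003,-0.096],[0,0,0]]]'
```

```text
t: 5.35
ee_pos: [506.7, -191.8, 64.8]
tcp_rot: [-1.071, 1.257, -0.939]
contact_force: [0.0, 0.2, 0.5]
grip_width: 0.002
```

```bash
python3 -m handwheel '[[[-0.0015,0.015,0],[0,0,0]],[[-0.003,0.03,0],[0,0,0]],[[-0.004,0.038,0],[0,0,0]],[[-0.0045,0.042,0],[0,0,0]],[[-0.005,0.046,0],[0,0,0]],[[-0.005,0.05,0],[0,0,0]],[[-0.0055,0.054,0],[0,0,0]],[[-0.006,0.058,0],[0,0,0]],[[-0.0065,0.062,0],[0,0,0]],[[-0.007,0.066,0],[0,0,0]]]'; python3 - <<'E'
from h import *
s=env.read_state();print(s['ee_pos'],s['contact_force'])
w=env.capture("wrist");p=env.capture("side");M=R.from_rotvec(s['tcp_rot']).as_matrix()
for l in("board_lip","cell","board"):
    for d in env.place_of(l,w)[:2]:
        q=np.array(w["tool_from_camera"])@np.r_[d["point"],1]
        print("W",l,(M@q[:3]+s['ee_pos']).round(1),d["p"])
    for d in env.place_of(l,p)[:3]: print("S",l,c2w(p,d["point"]).round(1),d["p"])
b=cv2.resize(p["frame"][150:350,180:380],None,fx=2,fy=2)
cv2.imwrite("pics/sw2.png",np.hstack([b,w["frame"][:400,80:480]])[:,:,::-1])
E
```

```text
t: 6.18
ee_pos: [499.1, -125.2, 63.8]
tcp_rot: [-1.071, 1.259, -0.937]
contact_force: [-0.1, 0.2, 0.2]
grip_width: -0.002
[ 499.11533474 -125.21473551   63.75659357] [-0.07988906  0.23068707  0.24857088]
W board_lip [ 499.  -129.2   52.7] 0.74
S board_lip [ 159.2 -393.4   27.1] 0.79
S board_lip [ 502.5 -125.4   49. ] 0.67
S board_lip [262.3 177.1  27.4] 0.57
W cell [493.4 -49.   42. ] 0.73
S cell [490.3 -50.1  44.2] 0.56
S cell [489.1 -51.7  27.4] 0.4
S board [236.9 243.2  -2.5] 0.92
S board [491.9 -50.9  27.2] 0.84
S board [ 239.4 -385.4   -3.4] 0.62
```

View pics/sw2.png

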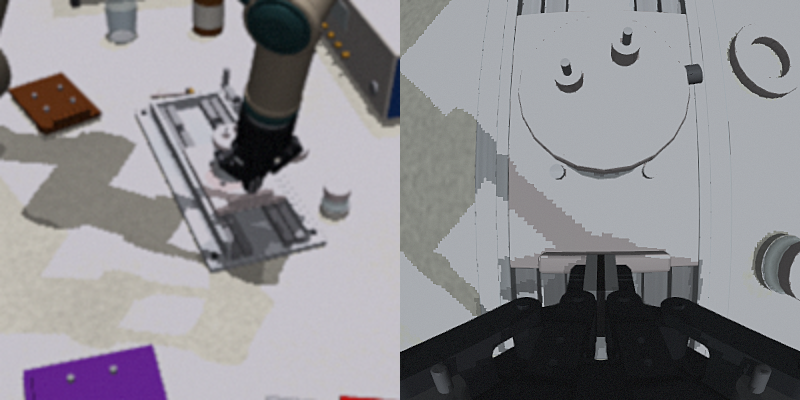

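```bash
python3 - <<'E'
from h import *
s=env.read_state();M=R.from_rotvec(s['tcp_rot']).as_matrix()
w=env.capture("wrist");D=w["depth"];f=w["fx"]
v,u=np.mgrid[0:420,0:560];x=(u-w["cx"])/f;y=(v-w["cy"])/w["fy"];r=np.hypot(x,y)+1e-9
ray=np.stack([np.sin(r)*x/r,-np.sin(r)*y/r,-np.cos(r)],-1)
P=ray/(-ray[...,2:])*D[...,None]
T=np.array(w["tool_from_camera"]);Q=P@T[:3,:3].T+T[:3,3]; W=Q@M.T+s['ee_pos']
for c in(225,260,265,280,295,305,340):
  print("col",c)
  for rr in(235,245,250,255,258,261,264,267,270,275,280,290,300): print(rr,D[rr,c].round(),Q[rr,c].round(1),W[rr,c].round(1))
save(w,"wc.png",(200,220,360,320),5)
E
```

```text
col 225
235 182.0 [ -8.1  22.2 -32.3] [ 465.7 -115.4   44.4]
245 183.0 [ -2.2  21.6 -32.5] [ 466.  -121.3   43.6]
250 183.0 [  0.5  20.7 -32.6] [ 466.3 -124.1   43.7]
255 168.0 [ -2.9   5.8 -30. ] [ 469.  -124.4   59. ]
258 167.0 [ -1.6   4.9 -29.9] [ 469.2 -125.9   59.5]
261 167.0 [ -0.3   4.1 -29.9] [ 469.4 -127.4   59.9]
264 168.0 [  1.7   4.5 -30. ] [ 469.4 -129.1   59.1]
267 167.0 [  2.8   3.2 -29.9] [ 469.6 -130.5   60. ]
270 169.0 [  5.2   4.5 -30.3] [ 469.5 -132.6   58.2]
275 200.0 [ 22.7  32.5 -35.8] [ 464.9 -142.7   26.6]
280 202.0 [ 26.4  32.7 -36.1] [ 464.9 -146.2   25.5]
290 202.0 [ 33.   31.4 -36.4] [ 465.3 -153.    24.9]
300 201.0 [ 38.9  28.7 -36.4] [ 466.  -159.4   26. ]
col 260
235 182.0 [ -8.1  22.4 -12.4] [ 485.5 -113.3   44.3]
245 182.0 [ -2.6  21.1 -12.5] [ 486.  -119.    44.1]
250 180.0 [ -0.7  18.3 -12.3] [ 486.4 -121.5   46.4]
255 167.0 [ -3.4   5.2 -11.5] [ 487.3 -122.2   59.7]
258 167.0 [ -1.7   5.2 -11.5] [ 487.4 -123.8   59.2]
261 167.0 [ -0.5   4.1 -11.5] [ 487.6 -125.3   60. ]
264 167.0 [  1.2   4.  -11.5] [ 487.7 -126.9   59.6]
267 146.0 [ -6.4 -15.3 -
[... 2976 characters left out ...]
[-11.5 -52.2   7.5] [ 507.  -127.3  117.2]
col 340
235 181.0 [-8.4 21.5 32.7] [ 530.3 -108.8   45.1]
245 181.0 [-2.9 19.9 32.7] [ 531.  -114.4   45.3]
250 178.0 [-1.6 15.8 32.1] [ 530.6 -116.8   48.9]
255 168.0 [-2.8  6.1 30.4] [ 529.  -118.3   58.6]
258 167.0 [-1.5  5.1 30.3] [ 529.  -119.8   59.2]
261 167.0 [-0.3  3.9 30.2] [ 529.1 -121.3   60. ]
264 167.0 [ 1.2  3.5 30.2] [ 529.3 -122.9   60. ]
267 167.0 [ 2.7  3.  30.2] [ 529.4 -124.4   60.2]
270 167.0 [ 4.6  3.3 30.4] [ 529.8 -126.2   59.4]
275 202.0 [23.2 33.4 36.9] [ 537.3 -135.6   25.5]
280 202.0 [26.4 32.8 37. ] [ 537.7 -138.9   25.2]
290 201.0 [32.3 30.1 37. ] [ 538.4 -145.2   26.4]
300 202.0 [39.2 29.1 37.4] [ 539.5 -152.1   25.5]
```

View pics/wc.png

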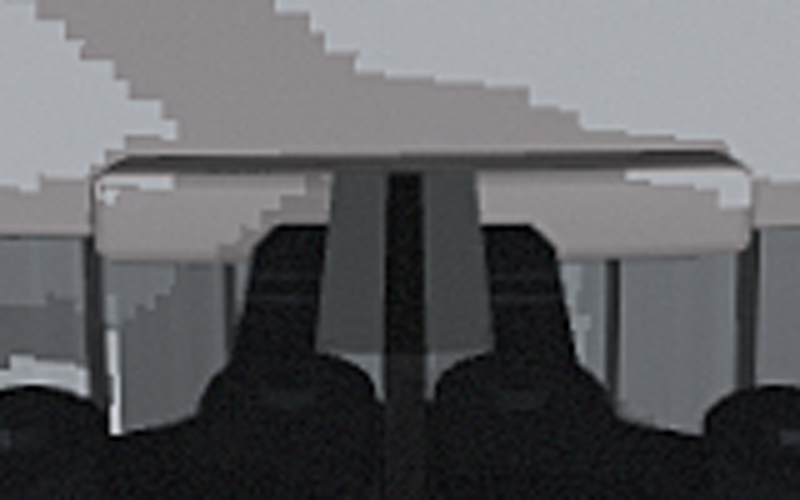

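```bash
python3 -m handwheel '[[[0.0015,-0.015,0],[0,0,0]],[[0.003,-0.03,0],[0,0,0]],[[0.0045,-0.045,0],[0,0,0]],[[0.0045,-0.045,0],[0,0,0]],[[0.0045,-0.045,-0.008],[0,0,0]],[[0.0045,-0.045,-0.016],[0,0,0]],[[0.0045,-0.045,-0.022],[0,0,0]],[[0.0045,-0.045,-0.026],[0,0,0]],[[0.0045,-0.045,-0.027],[0,0,0]],[[0.0045,-0.045,-0.027],[0,0,0]]]'
python3 - <<'E'
from h import *
s=env.read_state();M=R.from_rotvec(s['tcp_rot']).as_matrix();print(s['contact_force'])
w=env.capture("wrist");save(w,"wd.png",(160,180,400,360),2.5)
T=np.linalg.inv(np.array(w["tool_from_camera"]))
for y in(-30,-10,0,17,30):
  for x in(-10.5,10.5):
    c=T@np.array([x,y,0,1]);c=c[:3];r=np.arccos(-c[2]/np.linalg.norm(c));n=np.hypot(c[0],c[1])
    print(x,y,w["cx"]+w["fx"]*r*c[0]/n,w["cy"]-w["fx"]*r*c[1]/n)
print(np.array(w["tool_from_camera"]).round(2))
E
```

```text
t: 7.47
ee_pos: [503.2, -169.7, 36.3]
tcp_rot: [-1.072, 1.26, -0.936]
contact_force: [0.2, 0.2, 0.1]
grip_width: 0.003
[0.22179815 0.2427967  0.09708179]
-10.5 -30 282.7705617311528 273.75459861524496
10.5 -30 282.572747318611 316.05495688734754
-10.5 -10 282.4760161927493 254.27397797226303
10.5 -10 282.3272205608991 293.2106433047255
-10.5 0 282.35280749500566 246.1916505767809
10.5 0 282.22198346970805 283.51585290813114
-10.5 17 282.17200940318526 234.40057834475414
10.5 17 282.06493683787176 269.15210101090975
-10.5 30 282.053678122579 226.72706022617587
10.5 30 281.9605147859271 259.6686315567774
[[  -0.     -0.96   -0.28  -71.09]
 [  -0.      0.28   -0.96 -148.97]
 [   1.     -0.     -0.     -1.04]
 [   0.      0.      0.      1.  ]]
```

View pics/wd.png

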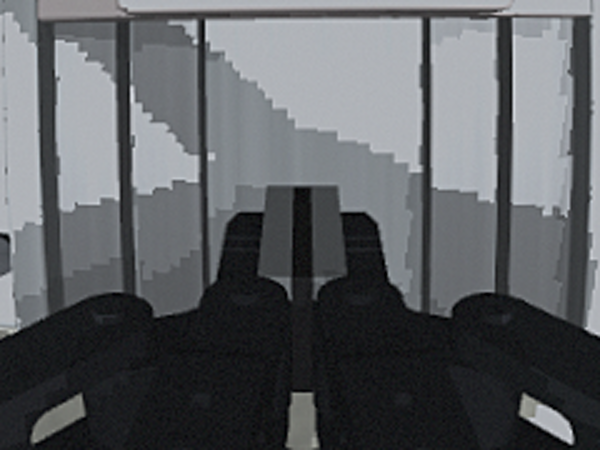

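```bash
python3 -m handwheel '[[[-0.001,0.01,-0.003],[0,0,0]],[[-0.002,0.02,-0.005],[0,0,0]],[[-0.0025,0.025,-0.005],[0,0,0]],[[-0.003,0.029,-0.005],[0,0,0]],[[-0.0035,0.033,-0.005],[0,0,0]],[[-0.004,0.037,-0.005],[0,0,0]],[[-0.0045,0.042,-0.005],[0,0,0]],[[-0.005,0.047,-0.005],[0,0,0]],[[-0.0055,0.052,-0.005],[0,0,0]],[[-0.006,0.057,-0.005],[0,0,0]]]'
cat > chk.py <<'E'
from h import *
s=env.read_state();M=R.from_rotvec(s['tcp_rot']).as_matrix();print(s['ee_pos'].round(1),s['contact_force'].round(1))
w=env.capture("wrist");D=w["depth"];f=w["fx"]
v,u=np.mgrid[0:420,0:560];x=(u-w["cx"])/f;y=(v-w["cy"])/w["fy"];r=np.hypot(x,y)+1e-9
ray=np.stack([np.sin(r)*x/r,-np.sin(r)*y/r,-np.cos(r)],-1)
P=ray/(-ray[...,2:])*D[...,None]
T=np.array(w["tool_from_camera"]);Q=P@T[:3,:3].T+T[:3,3]; W=Q@M.T+s['ee_pos']
def loc(W,a=.105): 
    d=W[...,:2]-[485,10.8];c,sn=np.cos(a),np.sin(a)
    return np.stack([c*d[...,0]+sn*d[...,1],-sn*d[...,0]+c*d[...,1],W[...,2]],-1)
L=loc(W);ft=loc(s['ee_pos']);print("tcp local",ft.round(1))
near=(D>0)&(abs(L[...,1]-ft[1]-12)<25)
for side in(-1,1):
    m=near&(L[...,0]*side>18)&(L[...,0]*side<33)&(L[...,2]<66)&(L[...,2]>45); q=L[m]
    if len(q): 
        t=np.percentile(q[:,2],85); k=q[q[:,2]>t-3]; print("lip top z",np.median(k[:,2]),"y rear/front",np.percentile(k[:,1],[2,98]).round(1),len(k))
m=(D>0)&(abs(L[...,0])>22)&(abs(L[...,0])<50)&(L[...,1]>ft[1]+24)&(L[...,1]<ft[1]+38)&(L[...,2]<55)
print("plate z",np.median(L[m][:,2]) if m.any() else None)
m=(D>0)&(abs(L[...,0])>58)&(abs(L[...,0])<64)&(L[...,1]>ft[1]+20)&(L[...,1]<ft[1]+60)
print("rail z",np.median(L[m][:,2]) if m.any() else None)
for d in env.place_of("cell",w)[:1]:
    q=T@np.r_[d["point"],1];print("cell",loc(M@q[:3]+s['ee_pos']).round(1))
E
python3 chk.py
```

```text
t: 8.35
ee_pos: [497.9, -113.5, 31.9]
tcp_rot: [-1.071, 1.258, -0.938]
contact_force: [0.3, -4.2, 0.7]
grip_width: -0.001
[ 497.9 -113.5   31.9] [ 0.3 -4.2  0.7]
tcp local [  -0.2 -125.    31.9]
lip top z 59.511949292558754 y rear/front [-116.8 -107.5] 794
lip top z 59.53820386275244 y rear/front [-117.1 -107.3] 813
plate z 44.74860020385858
rail z 37.757063258243285
cell [  3.7 -35.6  41.4]
```

```bash
python3 -m handwheel '[[[-0.0005,0.006,0],[0,0,0]],[[-0.0013,0.013,0],[0,0,0]],[[-0.002,0.021,0],[0,0,0]],[[-0.003,0.029,0],[0,0,0]],[[-0.004,0.037,0],[0,0,0]],[[-0.0045,0.045,0],[0,0,0]],[[-0.0055,0.053,0],[0,0,0]],[[-0.006,0.06,0],[0,0,0]],[[-0.0068,0.066,0],[0,0,0]],[[-0.007,0.07,0],[0,0,0]]]'; python3 chk.py
```

```text
t: 9.28
ee_pos: [490.5, -43.0, 31.9]
tcp_rot: [-1.072, 1.258, -0.937]
contact_force: [0.5, -5.6, 1.9]
grip_width: 0.0
[490.5 -43.   31.9] [ 0.5 -5.6  1.9]
tcp local [ -0.2 -54.1  31.9]
lip top z 59.52740436463629 y rear/front [-46.  -36.7] 787
lip top z 59.52043468800568 y rear/front [-46.1 -36.5] 812
plate z 44.741461265045935
rail z 37.77501017832019
cell [ 1.2 35.2 43. ]
```

```bash
python3 -m handwheel '[[[-0.0001,0.0015,0],[0,0,0]],[[-0.0003,0.003,0],[0,0,0]],[[-0.0004,0.0045,0],[0,0,0]],[[-0.0006,0.006,0],[0,0,0]],[[-0.0008,0.0075,0],[0,0,0]],[[-0.0009,0.009,0],[0,0,0]],[[-0.001,0.0103,0],[0,0,0]],[[-0.0011,0.0115,0],[0,0,0]],[[-0.0012,0.0125,0],[0,0,0]],[[-0.0013,0.013,0],[0,0,0]]]'; python3 chk.py
```

```text
t: 10.22
ee_pos: [489.7, -31.2, 31.8]
tcp_rot: [-1.072, 1.258, -0.938]
contact_force: [0.5, -4.7, 0.8]
grip_width: -0.001
[489.7 -31.2  31.8] [ 0.5 -4.7  0.8]
tcp local [  0.3 -42.3  31.8]
lip top z 59.35767438982445 y rear/front [-34.7 -24.9] 784
lip top z 59.4397765534719 y rear/front [-34.4 -24.6] 824
plate z 44.61636731051996
rail z 37.761417917897596
cell [ 3.7 49.7 43. ]
```

```bash
python3 -m handwheel '[[[0,0.0005,0],[0,0,0]],[[-0.0001,0.001,0],[0,0,0]],[[-0.0001,0.0015,0],[0,0,0]],[[-0.0002,0.002,0],[0,0,0]],[[-0.0002,0.0025,0],[0,0,0]],[[-0.0003,0.003,0],[0,0,0]],[[-0.0003,0.0033,0],[0,0,0]],[[-0.0004,0.0036,0],[0,0,0]],[[-0.0004,0.0038,0],[0,0,0]],[[-0.0004,0.004,0],[0,0,0]]]'; python3 chk.py
```

```text
t: 11.15
ee_pos: [489.1, -26.7, 31.8]
tcp_rot: [-1.072, 1.258, -0.938]
contact_force: [0.1, -5.5, 0.8]
grip_width: -0.001
[489.1 -26.7  31.8] [ 0.1 -5.5  0.8]
tcp local [  0.2 -37.8  31.8]
lip top z 52.512831480609584 y rear/front [-30.  -20.1] 739
lip top z 52.626330479999815 y rear/front [-29.6 -19.9] 744
plate z 37.73072754350754
rail z 37.70090237041705
cell [ 0.8 51.1 35.2]
```

```bash
python3 -m handwheel '[[[0.0005,-0.005,0],[0,0,0]],[[0.0015,-0.015,0],[0,0,0]],[[0.003,-0.03,0.0]  ,[0,0,0]],[[0.0045,-0.045,0.01],[0,0,0]],[[0.0045,-0.045,0.035],[0,0,0]],[[0.0045,-0.045,0.065],[0,0,0]],[[0.0045,-0.045,0.095],[0,0,0]],[[0.0045,-0.045,0.12],[0,0,0]],[[0.0045,-0.045,0.14],[0,0,0]],[[0.0045,-0.045,0.14],[0,0,0]]]'; python3 -m handwheel '[[[0.01,0.03,0.005],[-3,-0.3,0]],[[0.02,0.065,0.01],[-6,-0.6,0]],[[0.03,0.1,0.01],[-9,-0.9,0]],[[0.04,0.135,0.01],[-12,-1.3,0]],[[0.05,0.17,0.01],[-15,-1.6,0]],[[0.06,0.2,0.01],[-15,-1.6,0]],[[0.067,0.235,0.01],[-15,-1.6,0]],[[0.072,0.264,0.01],[-15,-1.6,0]],[[0.072,0.264,0.01],[-15,-1.6,0]],[[0.072,0.264,0.01],[-15,-1.6,0]]]'; python3 - <<'E'
from h import *
s=env.read_state();M=R.from_rotvec(s['tcp_rot']).as_matrix();print(s['ee_pos'],M.round(3))
w=env.capture("wrist");p=env.capture("side");t=env.capture("top")
for l in("keeper_pin","keeper_pivot","board","cell"):
    for d in env.place_of(l,w)[:2]:
        q=np.array(w["tool_from_camera"])@np.r_[d["point"],1];print("W",l,(M@q[:3]+s['ee_pos']).round(1),d["p"])
    for n,c in(("S",p),("T",t)):
        for d in env.place_of(l,c)[:1]: print(n,l,c2w(c,d["point"]).round(1),d["p"])
save(w,"we.png")
E
```

```text
t: 12.08
ee_pos: [495.4, -72.0, 175.7]
tcp_rot: [-1.068, 1.253, -0.941]
contact_force: [1.5, 0.2, -0.5]
grip_width: -0.003
t: 12.92
ee_pos: [564.4, 193.8, 180.1]
tcp_rot: [-1.261, 1.134, -1.132]
contact_force: [0.9, 0.2, 0.0]
grip_width: 0.0
[564.39435508 193.81657427 180.13724288] [[ 0.104 -0.004  0.995]
 [-0.995 -0.002  0.104]
 [ 0.001 -1.    -0.004]]
W keeper_pin [540.2 188.9  63. ] 0.62
S keeper_pin [535.5 192.7  70.2] 0.43
T keeper_pin [6.10e+02 3.46e+01 4.00e-01] 0.68
W keeper_pivot [543.8 131.3  46.6] 0.81
S keeper_pivot [545.2 134.7  49. ] 0.72
T keeper_pivot [552.6 133.6  47.6] 0.89
W board [481.   56.3  17.5] 0.93
W board [235.8 245.7   2.6] 0.55
S board [ 242.  -382.6   -2.8] 0.76
T board [480.3  59.9  20.3] 0.83
W cell [485.1  63.7  35.9] 0.95
S cell [481.6  61.1  33.9] 0.92
T cell [483.7  57.2  37.2] 0.66
```

View pics/we.png

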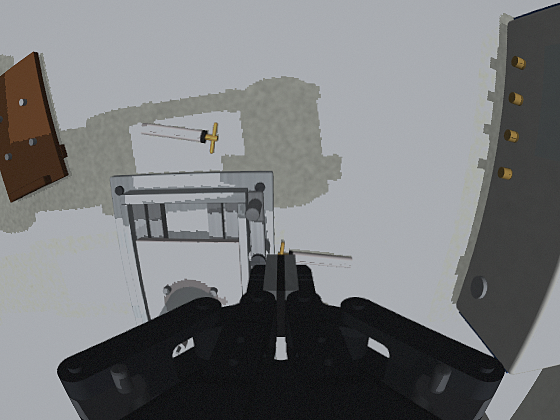

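```bash
python3 -m handwheel '[[[0.002,0,-0.03],[0,0,0]],[[0.002,0,-0.06],[0,0,0]],[[0.002,0,-0.085],[0,0,0]],[[0.002,0,-0.105],[0,0,0]],[[0.002,0,-0.118],[0,0,0]],[[0.002,0,-0.126],[0,0,0]],[[0.002,0,-0.126],[0,0,0]],[[0.002,0,-0.126],[0,0,0]],[[0.002,0,-0.126],[0,0,0]],[[0.002,0,-0.126],[0,0,0]]]'; python3 - <<'E'
from h import *
w=env.capture("wrist");s=env.capture("side");save(w,"wf.png",(120,100,440,340),1.7)
b=cv2.resize(s["frame"][150:290,200:360],None,fx=3,fy=3);c=cv2.resize(w["frame"][100:340,180:400],None,fx=1.75,fy=1.75)
cv2.imwrite("pics/wf.png",np.hstack([b[:420,:410],c[:420]])[:,:,::-1])
E
```

```text
t: 14.5
ee_pos: [568.4, 192.9, 57.1]
tcp_rot: [-1.254, 1.132, -1.136]
contact_force: [-0.3, -0.0, 0.2]
grip_width: 0.001
```

View pics/wf.png

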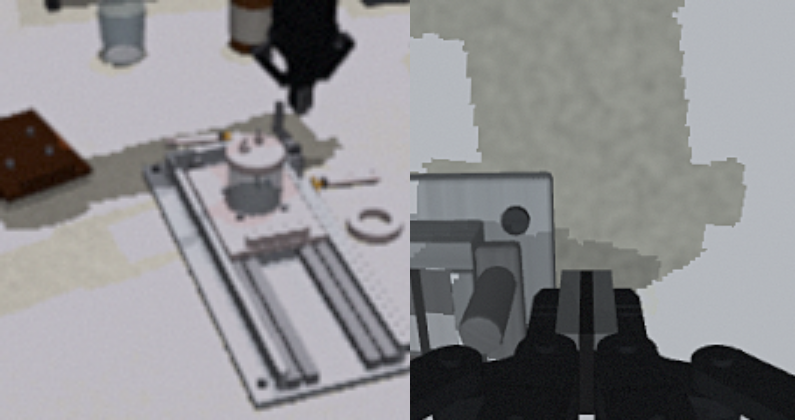

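```bash
python3 -m handwheel '[[[0,0,-0.006],[0,0,0]],[[-0.004,0,-0.006],[0,0,0]],[[-0.009,0,-0.006],[0,0,0]],[[-0.015,-0.001,-0.006],[0,0,0]],[[-0.021,-0.001,-0.006],[0,0,0]],[[-0.027,-0.0015,-0.006],[0,0,0]],[[-0.033,-0.002,-0.006],[0,0,0]],[[-0.039,-0.004,-0.006],[0,0,0]],[[-0.044,-0.006,-0.006],[0,0,0]],[[-0.049,-0.008,-0.006],[0,0,0]]]'; python3 - <<'E'
from h import *
s=env.read_state();M=R.from_rotvec(s['tcp_rot']).as_matrix()
w=env.capture("wrist");p=env.capture("side")
for l in("keeper_pin","keeper_pivot"):
    for d in env.place_of(l,w)[:1]:
        q=np.array(w["tool_from_camera"])@np.r_[d["point"],1];print("W",l,(M@q[:3]+s['ee_pos']).round(1),d["p"])
    for d in env.place_of(l,p)[:1]: print("S",l,c2w(p,d["point"]).round(1),d["p"])
b=cv2.resize(p["frame"][150:290,200:360],None,fx=3,fy=3);c=cv2.resize(w["frame"][100:340,180:400],None,fx=1.75,fy=1.75)
cv2.imwrite("pics/wg.png",np.hstack([b[:420,:410],c[:420]])[:,:,::-1])
E
```

```text
t: 15.43
ee_pos: [517.5, 184.6, 49.9]
tcp_rot: [-1.256, 1.134, -1.135]
contact_force: [2.0, -1.4, 0.5]
grip_width: -0.001
S keeper_pin [498.3 171.   68.4] 0.39
S keeper_pivot [546.8 136.5  51.6] 0.63
```

View pics/wg.png

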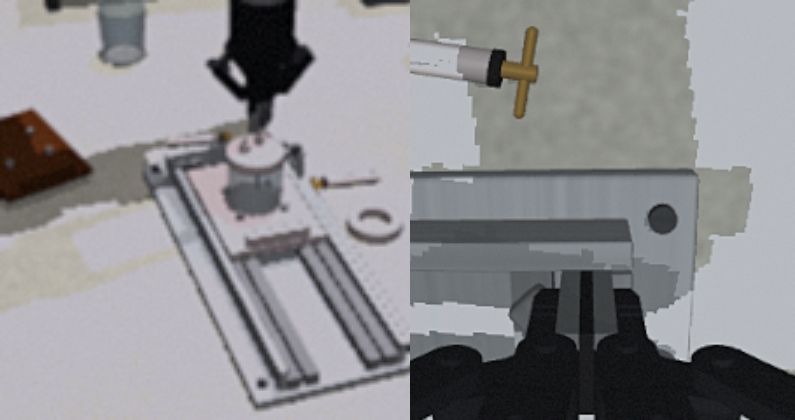

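```bash
python3 -m handwheel '[[[-0.004,-0.0035,0],[0,0,0]],[[-0.008,-0.007,0],[0,0,0]],[[-0.0112,-0.0105,0],[0,0,0]],[[-0.015,-0.0155,0],[0,0,0]],[[-0.018,-0.020,0],[0,0,0]],[[-0.021,-0.0246,0],[0,0,0]],[[-0.023,-0.03,0],[0,0,0]],[[-0.0245,-0.035,0],[0,0,0]],[[-0.0255,-0.0385,0],[0,0,0]],[[-0.0255,-0.0395,0],[0,0,0]]]'; python3 - <<'E'
from h import *
p=env.capture("side")
for l in("keeper_pin","keeper_pivot","cell"):
    for d in env.place_of(l,p)[:1]: print("S",l,c2w(p,d["point"]).round(1),d["p"])
E
```

```text
t: 16.57
ee_pos: [492.5, 145.1, 49.8]
tcp_rot: [-1.255, 1.136, -1.135]
contact_force: [-1.4, 5.0, -0.2]
grip_width: -0.003
S keeper_pivot [546.2 135.8  49.1] 0.91
S cell [481.3  61.5  35.7] 0.63
```

```bash
python3 -m handwheel '[[[0,-0.0005,0],[0,0,0]],[[0,-0.001,0],[0,0,0]],[[0,-0.0015,0],[0,0,0]],[[0,-0.002,0],[0,0,0]],[[0,-0.002,0],[0,0,0]],[[0,-0.002,0],[0,0,0]],[[0,-0.002,0],[0,0,0]],[[0,-0.002,0],[0,0,0]],[[0,-0.002,0],[0,0,0]],[[0,-0.002,0],[0,0,0]]]'; python3 -m handwheel '[[[0,0.005,0],[0,0,0]],[[0,0.02,0],[0,0,0]],[[0,0.04,0],[0,0,0]],[[0,0.06,0],[0,0,0]],[[0,0.065,0.02],[0,0,0]],[[0,0.065,0.05],[0,0,0]],[[0,0.065,0.08],[0,0,0]],[[0,0.065,0.11],[0,0,0]],[[0,0.065,0.13],[0,0,0]],[[0,0.065,0.13],[0,0,0]]]'; python3 - <<'E'
from h import *
t=env.capture("top");p=env.capture("side");s=env.read_state();w=env.capture("wrist");M=R.from_rotvec(s['tcp_rot']).as_matrix()
for l in("keeper_pin","keeper_pivot","cell","board"):
    for n,c in(("S",p),("T",t)):
        for d in env.place_of(l,c)[:2]: print(n,l,c2w(c,d["point"]).round(1),d["p"])
    for d in env.place_of(l,w)[:1]:
        q=np.array(w["tool_from_camera"])@np.r_[d["point"],1];print("W",l,(M@q[:3]+s['ee_pos']).round(1),d["p"])
b=cv2.resize(p["frame"][150:290,200:360],None,fx=2.5,fy=2.5)[:350];c=cv2.resize(w["frame"][170:420,140:420],None,fx=1.4,fy=1.4)
cv2.imwrite("pics/wh.png",np.hstack([b,c])[:,:,::-1])
E
```

```text
t: 17.6
ee_pos: [492.5, 145.0, 49.8]
tcp_rot: [-1.254, 1.136, -1.134]
contact_force: [-1.8, 8.4, 1.1]
grip_width: 0.003
t: 18.43
ee_pos: [496.3, 208.4, 184.6]
tcp_rot: [-1.249, 1.126, -1.14]
contact_force: [0.8, 1.0, -0.3]
grip_width: 0.001
T keeper_pin [491.8 133.1  65.1] 0.66
S keeper_pivot [547.  133.9  51.8] 0.83
T keeper_pivot [548.9 131.9  47.8] 0.78
W keeper_pivot [544.2 131.8  46.6] 0.62
S cell [481.5  60.6  37.1] 0.62
T cell [482.7  60.   35.7] 0.56
S board [481.3  60.2  17.8] 0.88
S board [233.4 238.3  -0.6] 0.73
T board [480.4  61.4  19.7] 0.84
T board [ 242.  -390.5   -1.1] 0.77
W board [235.2 242.6   1.9] 0.59
```

View pics/wh.png

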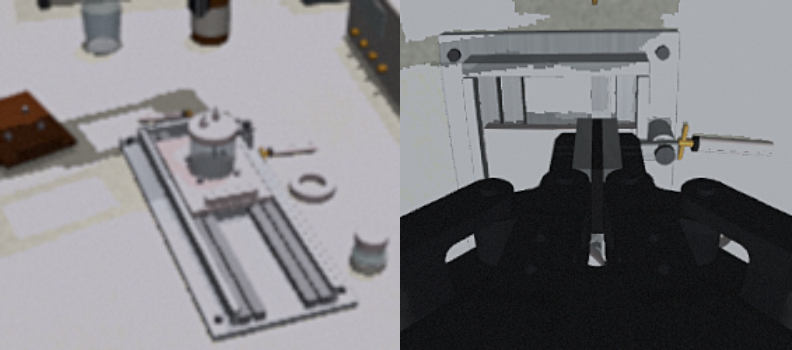

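```bash
python3 -c "
from h import *
print(env.close_job(), env.read_state()['t'])"
```

```text
the job is handed in; nothing more can be done
the job is handed in; nothing more can be done
```

The job is handed in: the board is down in its notches and the keeper is swung across its front end. The handover reported no verdict.

**Board:** I pushed the board by its lip with the closed fingertips. It dropped in, with the plate at 37.7 mm, level with the side rails. The last push force was about 5 N. The last pictures put the board's origin near (481, 60, 19) mm, which is y ≈ 50 mm in the dock frame.

**Keeper:** I pushed the pin round until it hit its stop. Another 2 mm of command raised the force from 5 to 8.4 N without moving the arm. The finger's position puts the keeper at about 1.57 rad. The top camera's pin estimate gave about 1.47 rad, which is within its error and above the 1.35 limit. The pin did not show in the other two cameras at the end.

**Cell and bystanders:** The cell stands upright mid-board and never came into contact with the robot. None of the bystanders in the last view looked moved, but I did not measure them. The arm ended clear of everything, at 18.4 s.

**What disagreed:** In the wrist depth image the shut fingertips stood about 10 mm behind the tool point, not 17 mm ahead as stated. The first approach therefore passed over the lip without touching anything, so I backed off and came in lower.

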